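# Hold the long cuvette in the photometer's light path

### The job

Swing the photometer's shutter arm out of the gap, towards the robot and all the way round to its stop; then take the long cuvette out of the rack, gripping it only by its two wide frosted faces (fingers must not touch the clear end faces), and hold it upright in mid-air in the light path: centred on the beam midway between lamp and detector, its clear faces square to the beam. Finish while still holding it there, steady, with nothing else touching it; leave the two square cuvettes, the bottle and the dish alone.

Things in the scene. Friction and masses are not known exactly. Their poses are not given: they have to be found in the camera images.
- photometer: Fixed white photometer; origin: centre of the underside of its base plate (110 x 300 x 20 mm). Beam along its y axis, 110 mm up; -x side towards the robot. Lamp house (fins on top) at y -77 to -147 mm, detector house at y 77 to 147, 80 mm wide, up to z 130 (fins 137). Grey snouts, 36 mm diameter, with 12 mm lenses, leave an open gap from y -50 to +50 mm.
- beam (a point): Middle of the light path: on the beam axis midway between the snouts, 110 mm above the bench (90 mm above the base plate). Axes as photometer: y along the beam, z up.
- shutter (a joint): Angle of the shutter arm, rad. 0: along the beam over the gap, its hanging black disc (40 mm diameter, down to z 90 mm) blocking the light. Grows as the arm's end swings to the photometer's -x side (clockwise from above); stop at 1.5. Starts at 0 to 0.35. Light friction (0.04 N m); stays where left.
- shutter_hinge (a point): Top of the arm's vertical hinge, on top of the detector house 105 mm from the beam's middle (photometer y +105 mm), 152 mm above the bench.
- rack: Fixed grey rack block 180 x 50 x 22 mm; origin: centre of its underside, x along its length. Three equal pockets in a row at x -60, 0 and +60 mm, each about 26 x 15.5 mm (long side along x) and 14 mm deep (floor 8 mm above the bench). One cuvette stands in each, in any order. Free room beside the row on both sides.
- cuvette: The long cuvette: loose glass cell 23 x 12.5 x 45 mm, about 24 g, the only oblong one. Origin: centre of its underside; z up, x along its 23 mm length. The wide faces (+y and -y, 12.5 mm apart) are frosted, whitish; the narrow end faces (+x, -x) are clear windows for the light. Stands in a rack pocket, 31 mm of it above the rack, about parallel to the rack's x axis.
- cuvette_mid (a point): Middle of the long cuvette, 22.5 mm above its underside.
- cuvette_windows: The two clear end windows of the long cuvette (7.5 mm wide, set in 2.5 mm from the frosted faces), at its +x and -x ends. Same origin and axes as the cuvette. Not to be touched by the fingers.
- square_a: Bystander: a shorter-path cuvette, 12.5 x 12.5 x 45 mm, standing in the rack. Origin: centre of its underside.
- square_b: Bystander: the other 12.5 x 12.5 x 45 mm cuvette in the rack. Origin: centre of its underside.
- bottle: Bystander: amber bottle, 56 mm diameter, 120 mm tall, beyond the rack. Origin: centre of its underside.
- dish: Bystander: shut culture dish, 90 mm diameter, 16 mm tall, close to the robot. Origin: centre of its underside.
- shutter_knob (a point): Top centre of the bare steel upright knob on the free end of the shutter arm: a round post 14 mm in diameter, its top 184 mm above the bench and about 34 mm of it free above the arm (arm top at 150 mm). 105 mm from the hinge axis; at joint 0 it stands right over the beam's middle.
Mind the look-alikes: they are no part of the job. Leave any green or red look-alike of the cuvette alone.

How it is judged (in metres and radians):
On the way, in this order (a step that is already met when the one before it is completed fails the run):
1. the shutter arm is swung round to its stop (above 1.3 rad of 1.5) (value of joint shutter above 1.3 rad), for 0.2 s.
2. the long cuvette is lifted clear of the rack in the fingers (its underside over 45 mm above the bench) (height (world z) of cuvette above 0.045 m and contact force between the fingers and cuvette above 0.5 N), for 0.2 s.
At the end, for the whole second after the job is handed in: Fingers hold the long cuvette (over 1 N, none on the windows), still, touching nothing else, its middle within 5 mm sideways, 8 mm in height, 15 mm along the beam of the light path's middle, length within 10 degrees of the beam, upright within 10 degrees; shutter arm above 1.3 rad (value of joint shutter above 1.3 rad and x of cuvette_mid in the frame of beam between -0.005 and 0.005 m and z of cuvette_mid in the frame of beam between -0.008 and 0.008 m and y of cuvette_mid in the frame of beam between -0.015 and 0.015 m and angle between the x axis of cuvette and the y axis of photometer, either way round below 0.17 rad and angle between cuvette's own z axis and vertical below 0.17 rad and contact force between the fingers and cuvette above 1 N and contact force between cuvette and photometer below 0.2 N and linear speed of cuvette below 0.02 m/s and contact force between the fingers and cuvette_windows below 0.5 N); the arm keeps its last pose, push and grip.
It fails at once if a finger presses on the clear windows (over 1 N) (contact force between the fingers and cuvette_windows above 1 N).
It fails at once if a bystander is disturbed (moved over 30 mm, or a square cuvette tipped over 0.5 rad) (distance of any of square_a, square_b, bottle, dish from where it was at the start of the episode above 0.03 m or angle between any of square_a, square_b's own z axis and vertical above 0.5 rad).
It also fails if it takes over 54 s, if anything falls off the work surface, if the arm or the gripper's body presses on something with over 40 N, if the wrist force passes 120 N, or if a joint passes its speed limit or range.

### The arm

A 6-joint arm with a two-finger parallel gripper is mounted at the origin on the work surface. World frame = base frame: x ahead of the robot, y to its left, z up, the work surface at z = 0. Lengths are in m, angles in degrees, forces in N, time in s.
With the tool pointing down it reaches from about 0.4 to 0.825 m from the base axis. Payload 7 kg.
Tool frame: the origin (TCP) lies midway between the tips of the shut fingers; the grasp point (between the pads) lies 19 mm behind it; z points along the fingers, y is the line along which they close (so a half turn about z gives the same grasp; the last joint's range is limited). The gripper opens to 88 mm and grips with 3 to 60 N. Pads are 19 mm wide; open, the fingers measure 130 mm over their backs; the gripper's body (78 mm by 193 mm) begins 47 mm behind the grasp point.
Start: joints at [-55.285, 20.546, 0.682, 0, -70.136, -16.507], TCP at [0.211, -0.641, 0.227] pointing down, gripper open.
Joint ranges: [-176.03, 176.03], [-82.01, 121.73], [-58.28, 71.71], [-173.87, 95.51], [-174.79, -0.11], [-173.66, 173.66]. Speed limits (degrees/s): [136.94, 136.94, 172.46, 180, 180, 180].

### API

Orientations are given as [roll, pitch, yaw] about the fixed x, y, z axes, in that order (R = Rz(yaw) Ry(pitch) Rx(roll)).
In Python, from plant import telemetry, viewer, workorder gives the robot as it stands. The module is installed in compiled form; this text tells all that it offers.
- The arm moves only by the tool carry_out, never from a script. Its argument "rows" is a list of rows, each a list of 6 numbers: the shift along the tool's x, y, z in m, then the turn, a rotation vector about the tool's x, y, z in rad. In form: [[tx, ty, tz, ax, ay, az], ...]. A call has 1 to 8 rows; each row is the pose to reach, as a shift and turn from the pose commanded when the call began, along the tool's axes at that moment; what a row does not reach only later rows make up. A row lasts 1/8 s, in which the tool goes at most 62.5 mm and 10.7 degrees, less where a joint would pass 70% of its speed; a pose out of reach is approached as far as the arm can. A call with a gripper value outside its range is refused whole. "grip" is the gripper's target within -1 to 1 (fully open at 1, half-way at 0, shut at -1), set as the call begins (left out, the last holds). The fingers move at their own pace and stop on an object; the grip force is fixed at half the most. Time passes only in rows, so rows that repeat a pose let the fingers close. It gives the time, the measured TCP pose, the force, the opening and the grip force at its end, in the units of the state.
- telemetry.get_obs(): the state, without advancing time (a new reading comes with each control period).
- viewer.snapshot(name): name is "scene" or "side" or "wrist"; returns the picture (420x560x3 uint8, red, green, blue); there is no depth.
- viewer.camera_info(name): a dict with "intrinsics" (3x3 intrinsics, pixels), "extrinsics" (4x4, takes a point from camera to world coordinates); the wrist camera has in their place "tool_from_camera" (4x4, takes a point from camera to tool coordinates, whose origin is the TCP and whose axes are the flange's). Camera axes: x right, y down, z forward; pixel columns grow to the right and rows downward; lengths in m; the calibration is good to about 2 mm. A picture is of the moment at which its call begins: read the wrist's pose just before it. camera_info takes no time and is no camera call.
- workorder.close_job(): hands the job in; it is judged then, once.
The state is a dict: "clock": time; "joint_pos": joint angles; "qvel": joint speeds; "tau": joint torques, N m; "tool_pos": TCP position; "orientation": TCP orientation; "force": force on the tool from outside, world axes, zero at the start; "moment": the same for the moment, N m; "opening": finger opening in m; "gripper_force": force on a finger pad.
Only numpy, scipy, OpenCV 4.12 (cv2) and the standard library are available. Lean on these libraries where they do the work, as an engineer would, in place of code of your own. Each camera call takes 0.05 s, during which the arm holds its last target. There are 200 camera calls.

## Working session

There is one attempt and no reset: what is moved stays moved. The work goes in short steps, Python scripts to look and compute and a tool call to move; the robot and the scene stay as the last step left them, time stands still between calls to the robot, and variables do not carry over. Pictures are saved under pics/ and viewed, at most 10 in all, crops included, and the job is handed in when it is done.

Besides the shell and the picture viewer there is one more tool, called after "Emit:" as name([rows], argument=value, ...), one row to a line, values as JSON. carry_out: Moves the arm, as the interface text tells. Its arguments: {"type":"object","properties":{"rows":{"type":"array"},"grip":{"type":"number"}},"required":["rows"]}

```bash
mkdir -p pics
python3 - <<'E'
from plant import telemetry, viewer
import cv2,numpy as np
print(telemetry.get_obs())
ims=[]
for n in("scene","side","wrist"):
    im=viewer.snapshot(n);cv2.imwrite(f"pics/{n}0.png",im[:,:,::-1]);
    i=viewer.camera_info(n);print(n,{k:np.round(v,4).tolist() if not isinstance(v,(int,str)) else v for k,v in i.items()})
E
```

```text
{'clock': 0.0, 'joint_pos': array([-5.52845206e+01,  2.05923842e+01,  6.34449094e-01, -2.28682394e-02,
       -7.01362947e+01, -1.65085239e+01]), 'qvel': array([-0.03222333, -0.03761686, -0.01164679,  0.03530424, -0.02629923,
       -0.06797034]), 'tau': array([-1.44930429e-03, -5.82712913e+01,  2.93066275e+01,  6.99723288e+00,
        7.10776090e-03, -1.41165874e-04]), 'tool_pos': array([ 0.21075735, -0.64073314,  0.22560847]), 'orientation': array([ 1.79903545e+02, -6.16777678e-03, -1.61800827e+02]), 'force': array([-0.3856829 , -0.20313431,  0.56717875]), 'moment': array([0.01485056, 0.00707048, 0.01535771]), 'gripper_force': 0.0, 'opening': 0.08773302308609549}
scene {'intrinsics': [[432.6052, 0.0, 282.8701], [0.0, 432.6052, 209.8516], [0.0, 0.0, 1.0]], 'extrinsics': [[0.758, 0.3738, -0.5344, 1.1601], [0.652, -0.4151, 0.6345, -0.6909], [0.0154, -0.8294, -0.5584, 0.7549], [0.0, 0.0, 0.0, 1.0]]}
side {'intrinsics': [[392.0409, 0.0, 278.6873], [0.0, 392.0409, 204.7311], [0.0, 0.0, 1.0]], 'extrinsics': [[0.9599, -0.1561, 0.233, 0.3745], [-0.2796, -0.4673, 0.8387, -0.7858], [-0.0221, -0.8702, -0.4922, 0.6118], [0.0, 0.0, 0.0, 1.0]]}
wrist {'intrinsics': [[375.879, 0.0, 281.9046], [0.0, 375.879, 212.4345], [0.0, 0.0, 1.0]], 'tool_from_camera': [[-0.0001, -0.9548, -0.2974, 0.0809], [1.0, 0.0004, -0.0016, -0.0006], [0.0017, -0.2974, 0.9548, -0.1596], [0.0, 0.0, 0.0, 1.0]]}
```

View pics/scene0.png

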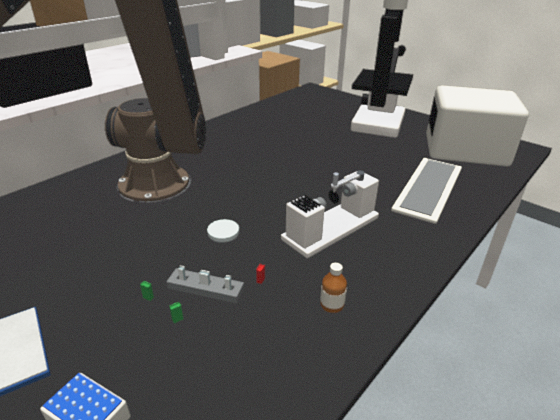

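View pics/side0.png

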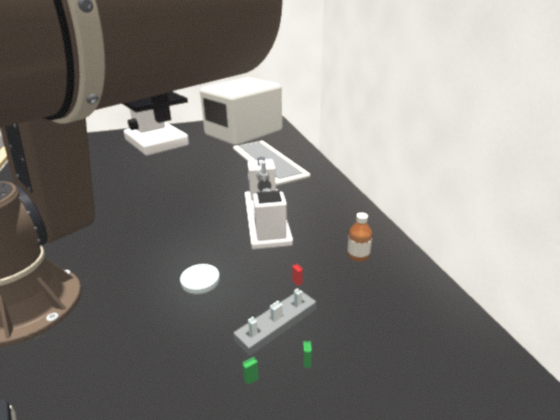

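The long cuvette is in the middle pocket: scene about (204,276), side about (277,310). The knob is at scene about (335,180), side about (262,163). The arm is near closed. I'll enlarge both views.

Run:
```python
import cv2
a=cv2.imread("pics/scene0.png")
cv2.imwrite("pics/c1.png",cv2.resize(a[160:310,150:390],None,fx=3.333,fy=3.333,interpolation=cv2.INTER_CUBIC)[:, :800])
a=cv2.imread("pics/side0.png")
cv2.imwrite("pics/c2.png",cv2.resize(a[150:350,220:330],None,fx=3,fy=3,interpolation=cv2.INTER_CUBIC))
```

```text
(no output)
```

View pics/c1.png

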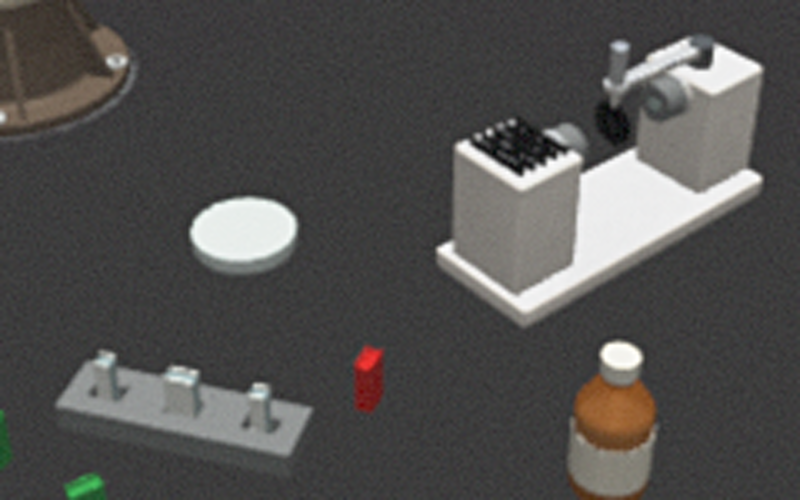

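View pics/c2.png

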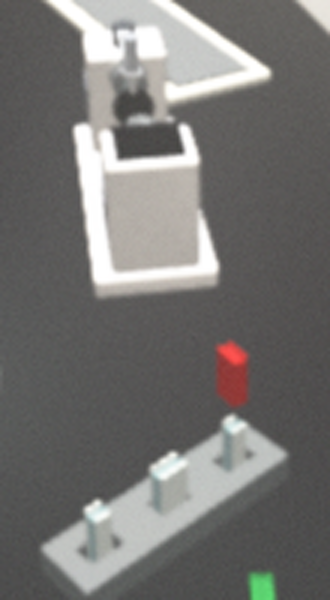

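Scene crop: lamp house at (515,190), knob top at (620,44), long cuvette at (183,390) in the middle pocket. Side crop: knob top at (123,22), cuvette at (169,485). Next I'll fit the poses from both views.

```bash
cat > h.py <<'E'
import numpy as np, cv2
from plant import telemetry, viewer
from scipy.optimize import least_squares
from scipy.spatial.transform import Rotation as R
I={n:viewer.camera_info(n) for n in("scene","side","wrist")}
def tool():
    o=telemetry.get_obs();T=np.eye(4);T[:3,:3]=R.from_euler('xyz',o['orientation'],degrees=True).as_matrix();T[:3,3]=o['tool_pos'];return T
def proj(K,E,P):
    p=(np.asarray(P)-E[:3,3])@E[:3,:3];return (p/p[...,2:])[...,:2]@K[:2,:2].T+K[:2,2]
def cam(n,T=None):
    return np.array(I[n]['intrinsics']),(np.array(I[n]['extrinsics']) if n!='wrist' else T@np.array(I[n]['tool_from_camera']))
def tri(obs):  # [(K,E,uv)]
    f=lambda p:np.concatenate([proj(K,E,p)-uv for K,E,uv in obs]);s=least_squares(f,[.6,-.2,.1]);return s.x,np.abs(s.fun).max()
def loc(p,L):
    c,s=np.cos(p[2]),np.sin(p[2]);L=np.atleast_2d(L).astype(float)
    return np.c_[p[0]+c*L[:,0]-s*L[:,1],p[1]+s*L[:,0]+c*L[:,1],L[:,2]]
def fit(items,p0): # items [(K,E,local,uv)]
    f=lambda p:np.concatenate([(proj(K,E,loc(p,l))-u).ravel() for K,E,l,u in items]);s=least_squares(f,p0,loss='soft_l1',x_scale=[.1,.1,.3]);return s.x,s.fun
E
python3 - <<'E'
from h import *
np.set_printoptions(precision=4,suppress=True)
sc=lambda u:np.array([150,160])+np.array(u)/3.333-.35
sd=lambda u:np.array([220,150])+np.array(u)/3-.33
A=cam('scene');B=cam('side')
S={(-55,-150,20):(437,250),(55,-150,20):(525,312),(55,150,20):(762,179),(-40,-147,130):(455,147),(40,-147,130):(520,188),(40,-77,130):(580,158),(40,147,130):(762,65)}
D={(-55,-150,20):(97,283),(55,-150,20):(217,275),(-40,-147,130):(107,168),(40,-147,130):(197,165)}
it=[(*A,np.array(list(S))/1e3,np.array([sc(v) for v in S.values()])),(*B,np.array(list(D))/1e3,np.array([sd(v) for v in D.values()]))]
p,r=fit(it,[.6,0,0]);print('phot',p,np.degrees(p[2]),r)
S={(-90,25,22):(85,362),(-90,-25,22):(58,405),(90,25,22):(312,408),(90,-25,22):(292,457)}
D={(-90,25,22):(43,548),(-90,-25,22):(88,588),(90,25,22):(247,420),(90,-25,22):(288,458)}
it=[(*A,np.array(list(S))/1e3,np.array([sc(v) for v in S.values()])),(*B,np.array(list(D))/1e3,np.array([sd(v) for v in D.values()]))]
q,r=fit(it,[.6,-.3,.5]);print('rack',q,np.degrees(q[2]),r)
k=tri([(*A,sc((620,44))),(*B,sd((123,22)))]);print('knob',k)
k=tri([(*A,sc((183,376))),(*B,sd((170,468)))]);print('cuv top',k)
print('beam',loc(p,[0,0,.11]),'hinge',loc(p,[0,.105,.152]))
for n,u in(('dish',(245,226)),):print(n,tri([(*A,sc(u)),(*B,(200,275))]))
print('red',tri([(*A,sc((367,380))),(*B,sd((232,372)))]),'bottle cap',tri([(*A,sc((622,352))),(*B,(362,216))]))
print(tool())
E
```

```text
phot [ 0.6054  0.186  -0.1442] -8.261372232009352 [-1.1578 -0.5601 -0.5047  0.1125  0.0056 -0.7963 -1.5445 -0.6204 -0.2364
  0.3402  1.1248 -0.4121  0.5004  0.3    -0.3485 -0.1194  1.1495 -1.5449
 -0.2373  0.6067  1.5446 -1.1937]
rack [ 0.522  -0.2212  0.4317] 24.73687538220361 [ 1.054  -0.3257 -0.5908 -0.0013  0.317   0.3817 -1.1387  0.0004 -0.2274
 -0.5187  0.3119  1.5496 -1.4347 -0.2264  1.2126 -1.0563]
knob (array([0.6008, 0.1941, 0.1891]), np.float64(2.4140040324703023))
cuv top (array([ 0.5213, -0.2194,  0.0494]), np.float64(0.37985598273337473))
beam [[0.6054 0.186  0.11  ]] hinge [[0.6205 0.29   0.152 ]]
dish (array([ 0.3859, -0.0363,  0.0171]), np.float64(0.081811527457603))
red (array([ 0.602 , -0.1121,  0.0245]), np.float64(0.5872812845617545)) bottle cap (array([ 0.7841, -0.0583,  0.1187]), np.float64(0.8628688783626899))
[[-0.9499 -0.3124 -0.0005  0.2108]
 [-0.3124  0.9499  0.0011 -0.6409]
 [ 0.0002  0.0012 -1.      0.2259]
 [ 0.      0.      0.      1.    ]]
```

```bash
cat >> h.py <<'E'
def row(p,yaw,T=None):
    T=tool() if T is None else T
    G=R.from_euler('xyz',[180,0,yaw],degrees=True).as_matrix()
    t=T[:3,:3].T@(np.array(p)-T[:3,3]);a=R.from_matrix(T[:3,:3].T@G).as_rotvec();return np.round(np.r_[t,a],4).tolist()
E
python3 -c "
from h import *
print(row([.6,.19,.33],-102));print(row([.45,-.2,.33],-130))"
```

```text
[-0.6293, 0.6678, -0.1034, 0.0012, 0.0005, -1.0436]
[-0.365, 0.3442, -0.1038, 0.0013, 0.0002, -0.5549]
```

Emit:
carry_out([
  [-0.0,0.0,-0.06,0,0,-0.1],
  [-0.365,0.344,-0.104,0,0,-0.555],
  [-0.365,0.344,-0.104,0,0,-0.555],
  [-0.365,0.344,-0.104,0,0,-0.555],
  [-0.365,0.344,-0.104,0,0,-0.555],
  [-0.365,0.344,-0.104,0,0,-0.555],
  [-0.365,0.344,-0.104,0,0,-0.555],
  [-0.365,0.344,-0.104,0,0,-0.555],
], grip=-0.3)

```text
clock: 1.15
tool_pos: [0.4192, -0.2562, 0.3251]
orientation: [-180.0, 0.0, -130.0]
force: [1.2, -0.5, 0.4]
opening: 0.0304
gripper_force: 0.0
```

```bash
python3 -c "
from h import *
print(row([.6,.19,.33],-102))"
```

```text
[-0.458, 0.1483, -0.0048, -0.0004, 0.0002, -0.4886]
```

Emit:
carry_out([
  [-0.458,0.148,-0.005,0,0,-0.489],
  [-0.458,0.148,-0.005,0,0,-0.489],
  [-0.458,0.148,-0.005,0,0,-0.489],
  [-0.458,0.148,-0.005,0,0,-0.489],
  [-0.458,0.148,-0.005,0,0,-0.489],
  [-0.458,0.148,-0.005,0,0,-0.489],
  [-0.458,0.148,-0.005,0,0,-0.489],
  [-0.458,0.148,-0.005,0,0,-0.489],
])

```text
clock: 2.15
tool_pos: [0.6001, 0.1905, 0.3291]
orientation: [180.0, -0.0, -101.9]
force: [-0.3, -1.0, -0.1]
opening: 0.0306
gripper_force: 0.0
```

Emit:
carry_out([
  [0,0,0,0,0,0],
  [0,0,0,0,0,0],
])

```text
clock: 2.4
tool_pos: [0.5995, 0.1878, 0.3293]
orientation: [180.0, -0.0, -102.0]
force: [-0.0, -0.5, -0.1]
opening: 0.0304
gripper_force: 0.0
```

Run:
```python
from h import *
T=tool();np.save('T1.npy',T);im=viewer.snapshot('wrist');cv2.imwrite('pics/w1.png',im[:,:,::-1]);print(T)
p=[.6054,.186,-.1442]
print(proj(*cam('wrist',T),loc(p,[[0,0,.02],[0,.105,.152],[0,0,.184],[40e-3,.077,.13],[-.04,.077,.13],[-.04,-.077,.13],[.04,-.077,.13]])))
```

```text
[[-2.07117645e-01 -9.78315572e-01 -9.60136870e-04  5.99454258e-01]
 [-9.78315696e-01  2.07118299e-01 -6.39699791e-04  1.87761227e-01]
 [ 8.24690183e-04  8.06823856e-04 -9.99999334e-01  3.29275053e-01]
 [ 0.00000000e+00  0.00000000e+00  0.00000000e+00  1.00000000e+00]]
[[277.13475979 163.51530536]
 [282.77947687 289.97811641]
 [274.90678465 197.02445007]
 [242.5433104  257.70006481]
 [319.58904331 253.09144867]
 [313.70927953  97.727978  ]
 [226.53338125 103.60585785]]
```

View pics/w1.png

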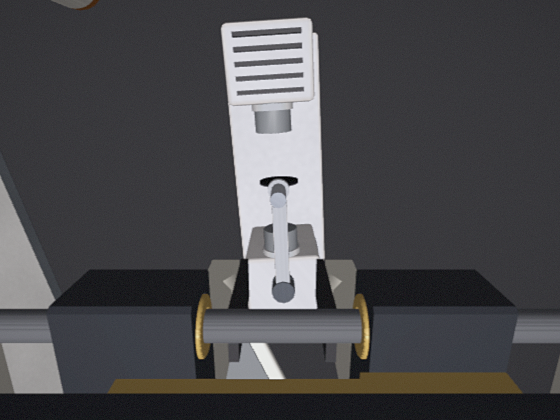

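Wrist view: hinge at (283,290), as predicted, and knob top at about (278,198), so the arm is nearly at 0. The photometer fit is good, so I'll straddle the knob and sweep it.

Run:
```python
from h import *
T=tool();print(row([.602,.188,.16],-100.5))
p=[.6054,.186,-.1442]
r=.105
# sweep rows from descended pose
T0=np.eye(4);T0[:3,:3]=R.from_euler('xyz',[180,0,-100.5],degrees=True).as_matrix();T0[:3,3]=[.602,.188,.16]
for th in np.linspace(.1,1.64,16):
    k=loc(p,[-r*np.sin(th),.105-r*np.cos(th),.16])[0];print(round(th,2),row(k,-98.26-np.degrees(min(th,1.5)),T0))
```

```text
[-0.0013, -0.0024, 0.1697, 0.0003, -0.0003, -0.026]
0.1 [0.0012, 0.0068, 0.0, 0.0, -0.0, 0.0609]
0.2 [0.0, 0.0175, 0.0, 0.0, -0.0, 0.1636]
0.31 [-0.0023, 0.028, 0.0, -0.0, -0.0, 0.2662]
0.41 [-0.0056, 0.0383, 0.0, 0.0, -0.0, 0.3689]
0.51 [-0.01, 0.0481, 0.0, 0.0, -0.0, 0.4716]
0.61 [-0.0154, 0.0574, 0.0, 0.0, -0.0, 0.5742]
0.72 [-0.0217, 0.0662, 0.0, -0.0, -0.0, 0.6769]
0.82 [-0.0289, 0.0742, 0.0, -0.0, -0.0, 0.7796]
0.92 [-0.0369, 0.0815, 0.0, -0.0, -0.0, 0.8822]
1.02 [-0.0455, 0.0879, 0.0, -0.0, -0.0, 0.9849]
1.13 [-0.0548, 0.0934, 0.0, 0.0, -0.0, 1.0876]
1.23 [-0.0646, 0.0979, 0.0, 0.0, -0.0, 1.1902]
1.33 [-0.0748, 0.1014, 0.0, -0.0, -0.0, 1.2929]
1.43 [-0.0853, 0.1038, 0.0, -0.0, -0.0, 1.3956]
1.54 [-0.096, 0.1051, 0.0, 0.0, -0.0, 1.4609]
1.64 [-0.1067, 0.1053, 0.0, 0.0, -0.0, 1.4609]
```

Emit:
carry_out([
  [0,0.002,0.06,0,0,-0.026],
  [0,0.002,0.12,0,0,-0.026],
  [0,0.002,0.15,0,0,-0.026],
  [0,0.002,0.169,0,0,-0.026],
  [0,0.002,0.169,0,0,-0.026],
])

```text
clock: 3.08
tool_pos: [0.5969, 0.1867, 0.16]
orientation: [179.9, -0.1, -100.6]
force: [-0.4, -0.5, 0.2]
opening: 0.0307
gripper_force: 0.0
```

Emit:
carry_out([
  [0,0.007,0,0,0,0.1],
  [0,0.0125,0,0,0,0.164],
  [-0.0023,0.023,0,0,0,0.266],
  [-0.0056,0.033,0,0,0,0.369],
  [-0.01,0.043,0,0,0,0.472],
  [-0.0154,0.052,0,0,0,0.574],
  [-0.0217,0.061,0,0,0,0.677],
  [-0.0289,0.069,0,0,0,0.78],
])

```text
clock: 4.08
tool_pos: [0.5355, 0.229, 0.1628]
orientation: [-180.0, 0.1, -145.4]
force: [0.2, -1.3, -0.2]
opening: 0.0307
gripper_force: 0.4
```

Run:
```python
from h import *
p=[.6054,.186,-.1442];r=.105;T=tool();print(telemetry.get_obs()['force'],T[:3,3])
for th in np.linspace(.92,1.54,7):
    k=loc(p,[-r*np.sin(th),.105-r*np.cos(th),.16])[0];print(round(th,2),row(k,-98.26-np.degrees(min(th,1.5)),T))
```

```text
[ 0.21463306 -1.25653267 -0.16925373] [0.53547512 0.22895244 0.16280069]
0.92 [-0.0001, 0.0121, 0.0028, -0.0, 0.0023, 0.0971]
1.02 [-0.0017, 0.0228, 0.0028, 0.0001, 0.0023, 0.2004]
1.13 [-0.0044, 0.0333, 0.0028, 0.0002, 0.0023, 0.3037]
1.23 [-0.0082, 0.0435, 0.0028, 0.0003, 0.0023, 0.4071]
1.33 [-0.013, 0.0532, 0.0028, 0.0004, 0.0023, 0.5104]
1.44 [-0.0187, 0.0624, 0.0028, 0.0006, 0.0023, 0.6137]
1.54 [-0.0254, 0.0709, 0.0028, 0.0006, 0.0023, 0.6771]
```

Emit:
carry_out([
  [0,0.0121,0.001,0,0,0.097],
  [-0.0017,0.0228,0.001,0,0,0.2],
  [-0.0044,0.0333,0.001,0,0,0.304],
  [-0.0082,0.0435,0.001,0,0,0.407],
  [-0.013,0.0532,0.001,0,0,0.51],
  [-0.0187,0.0624,0.001,0,0,0.614],
  [-0.0235,0.068,0.001,0,0,0.677],
  [-0.0235,0.068,0.001,0,0,0.677],
])

```text
clock: 5.08
tool_pos: [0.5162, 0.2987, 0.1614]
orientation: [179.9, 0.1, 176.1]
force: [1.2, -0.3, -0.9]
opening: 0.0307
gripper_force: 0.0
```

Emit:
carry_out([
  [0,0,0,0,0,0],
  [0,0,0,0,0,0],
])

```text
clock: 5.32
tool_pos: [0.5158, 0.2982, 0.1603]
orientation: [180.0, 0.0, 176.1]
force: [-0.3, -0.4, -0.1]
opening: 0.0307
gripper_force: 0.0
```

Run:
```python
from h import *
o=telemetry.get_obs();print(o['force'],o['gripper_force'],o['tool_pos'])
p=[.6054,.186,-.1442]
h=loc(p,[0,.105,0])[0];d=o['tool_pos']-h;a=-np.arctan2(d[1],d[0])+(-np.pi/2+p[2]);print('centre theta',(a+np.pi)%(2*np.pi)-np.pi)
for n in('scene','side'):
  im=viewer.snapshot(n);cv2.imwrite(f'pics/{n}2.png',im[:,:,::-1])
a=cv2.imread('pics/scene2.png')[120:270,270:410];b=cv2.imread('pics/side2.png')[120:270,200:320]
cv2.imwrite('pics/c3.png',cv2.resize(np.hstack([a,b]),None,fx=3,fy=3,interpolation=cv2.INTER_CUBIC))
```

```text
[-0.25143881 -0.40053497 -0.06970126] 0.0 [0.51580885 0.2981646  0.16028302]
centre theta 1.5052871160977261
```

View pics/c3.png

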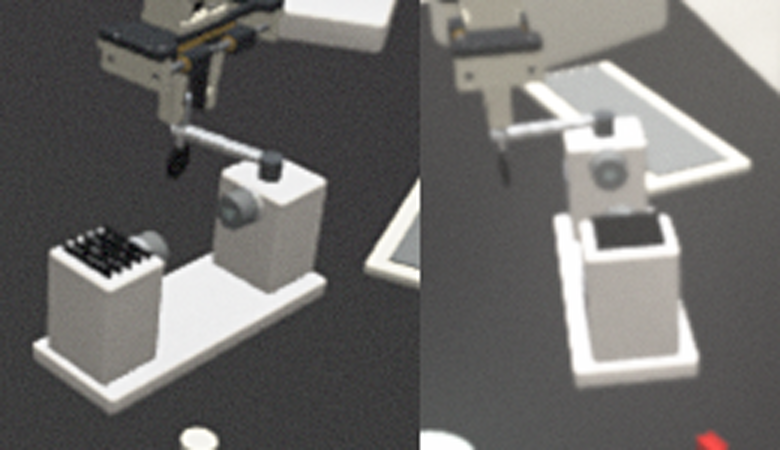

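The arm has swung round towards the robot. I'll nudge it 5 mm further, back off and lift.

Emit:
carry_out([
  [0,0.005,0,0,0,0],
  [0,0.005,0,0,0,0],
  [0,0.005,0,0,0,0],
  [0,0.001,0,0,0,0],
  [0,0,-0.05,0,0,0],
  [0,0,-0.11,0,0,0],
  [0,0,-0.16,0,0,0],
  [0,0,-0.16,0,0,0],
])

```text
clock: 6.42
tool_pos: [0.5172, 0.2993, 0.3248]
orientation: [179.7, 0.3, 176.0]
force: [-1.1, 0.0, -0.4]
opening: 0.0306
gripper_force: 0.0
```

```bash
python3 -c "
from h import *
print(row([.522,-.221,.26],-155.3))"
```

```text
[-0.0403, -0.5191, 0.062, 0.0043, 0.0074, -0.5002]
```

Emit:
carry_out([
  [-0.04,-0.519,0,0,0,-0.5],
  [-0.04,-0.519,0,0,0,-0.5],
  [-0.04,-0.519,0,0,0,-0.5],
  [-0.04,-0.519,0,0,0,-0.5],
  [-0.04,-0.519,0,0,0,-0.5],
  [-0.04,-0.519,0,0,0,-0.5],
  [-0.04,-0.519,0,0,0,-0.5],
  [-0.04,-0.519,0.02,0,0,-0.5],
], grip=0.0)

```text
clock: 7.42
tool_pos: [0.5193, -0.2014, 0.3056]
orientation: [-179.9, 0.1, -155.3]
force: [0.8, 0.7, -0.3]
opening: 0.0436
gripper_force: 0.0
```

Emit:
carry_out([
  [0,0,0.05,0,0,0],
  [0,0,0.05,0,0,0],
  [0,0,0.05,0,0,0],
  [0,0,0.05,0,0,0],
])

```text
clock: 7.92
tool_pos: [0.5207, -0.1986, 0.2574]
orientation: [-179.9, 0.1, -155.2]
force: [0.4, 0.7, -0.0]
opening: 0.0439
gripper_force: 0.0
```

Run:
```python
from h import *
T=tool();np.save('T3.npy',T);im=viewer.snapshot('wrist');cv2.imwrite('pics/w3.png',im[:,:,::-1]);print(T.round(4))
q=[.522,-.2212,.4317]
c=proj(*cam('wrist',T),loc(q,[[0,0,.053],[-.06,0,.053],[.06,0,.053]]));print(c)
u,v=np.round(c[0]).astype(int)
print(u,v)
u0,v0=max(u-100,0),max(v-75,0);print(u0,v0)
cv2.imwrite('pics/c4.png',cv2.resize(im[v0:v0+150,u0:u0+200,::-1],None,fx=4,fy=4,interpolation=cv2.INTER_CUBIC))
```

```text
[[-9.079e-01 -4.191e-01  3.100e-03  5.207e-01]
 [-4.191e-01  9.079e-01 -6.000e-04 -1.986e-01]
 [-2.600e-03 -1.800e-03 -1.000e+00  2.574e-01]
 [ 0.000e+00  0.000e+00  0.000e+00  1.000e+00]]
[[261.99860375 172.44860699]
 [261.02350215 109.09810976]
 [262.88308701 229.91180337]]
262 172
162 97
```

View pics/c4.png

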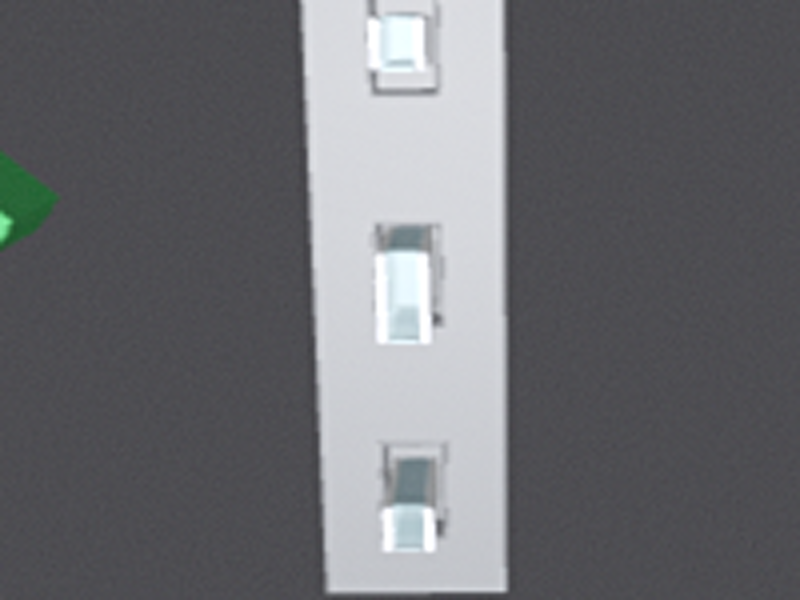

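Wrist view: the long cuvette's top spans crop x 376–433, y 250–343, so its centre is at pixel (262.7,170.7) against a predicted (262.0,172.4). It is parallel to the rack.

Run:
```python
from h import *
T=np.load('T3.npy');K,E=cam('wrist',T)
A=cam('scene');B=cam('side')
x,r=tri([(*A,np.array([150,160])+np.array((183,376))/3.333-.35),(*B,np.array([220,150])+np.array((170,468))/3-.33),(K,E,(262.7,170.7))]);print('3view',x,r)
q=least_squares(lambda p:proj(K,E,[p[0],p[1],.053])-np.array([262.7,170.7]),[.52,-.22]).x;print('at .053',q)
c4=[(378,250),(376,343),(433,343),(433,250)]
W=[least_squares(lambda p:proj(K,E,[p[0],p[1],.053])-(np.array([162,97])+np.array(c)/4-.375),[.52,-.22]).x for c in c4]
W=np.array(W);print(W,[np.degrees(np.arctan2(*(b-a)[::-1])) for a,b in((W[0],W[1]),(W[3],W[2]))])
print(row([*q,.12],-155.3),row([*q,.027],-155.3))
```

```text
3view [ 0.52088796 -0.2209228   0.05028689] 0.7736489992271061
at .053 [ 0.52012127 -0.22127905]
[[ 0.51239013 -0.23168927]
 [ 0.5337603  -0.22289431]
 [ 0.52784045 -0.21009321]
 [ 0.50678688 -0.21956603]] [np.float64(22.36978048934598), np.float64(24.224822185240786)]
[0.0102, -0.0202, 0.1372, -0.0016, 0.0025, 0.0013] [0.0105, -0.0201, 0.2302, -0.0016, 0.0025, 0.0013]
```

Emit:
carry_out([
  [0.0102,-0.0202,0.05,0,0,0.01],
  [0.0102,-0.0202,0.1,0,0,0.01],
  [0.0102,-0.0202,0.137,0,0,0.01],
  [0.0102,-0.0202,0.137,0,0,0.01],
  [0.0102,-0.0202,0.137,0,0,0.01],
])

```text
clock: 8.6
tool_pos: [0.5202, -0.2218, 0.1204]
orientation: [-179.9, 0.1, -155.8]
force: [0.3, -0.0, 0.7]
opening: 0.0438
gripper_force: 0.0
```

Run:
```python
from h import *
print(tool().round(4)[:3,3],row([.5204,-.2212,.0285],-155.8))
T=tool();im=viewer.snapshot('wrist');cv2.imwrite('pics/w5.png',im[:,:,::-1])
```

```text
[ 0.5202 -0.2218  0.1204] [-0.0002, 0.0006, 0.0919, -0.0018, 0.002, -0.0003]
```

View pics/w5.png

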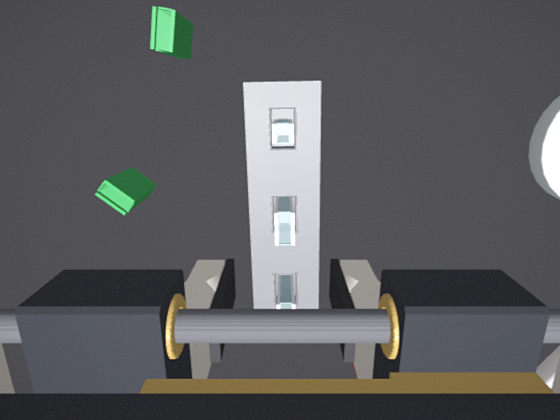

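The cuvette (285,225) is centred between the fingers, whose inner edges are at about 235 and 331. Descending.

Emit:
carry_out([
  [0,0.0006,0.03,0,0,0],
  [0,0.0006,0.06,0,0,0],
  [0,0.0006,0.08,0,0,0],
  [0,0.0006,0.092,0,0,0],
  [0,0.0006,0.092,0,0,0],
  [0,0.0006,0.092,0,0,0],
])

```text
clock: 9.4
tool_pos: [0.5194, -0.2214, 0.0275]
orientation: [-179.9, 0.1, -155.9]
force: [0.2, -0.1, 1.1]
opening: 0.0438
gripper_force: 0.0
```

Emit:
carry_out([
  [0,0,0,0,0,0],
  [0,0,0,0,0,0],
  [0,0,0,0,0,0],
  [0,0,0,0,0,0],
  [0,0,0,0,0,0],
  [0,0,0,0,0,0],
], grip=-1)

```text
clock: 10.15
tool_pos: [0.5185, -0.2213, 0.0264]
orientation: [-180.0, 0.0, -155.9]
force: [-0.4, 0.1, 3.0]
opening: 0.0126
gripper_force: 30.0
```

Emit:
carry_out([
  [0,0,-0.01,0,0,0],
  [0,0,-0.03,0,0,0],
  [0,0,-0.06,0,0,0],
  [0,0,-0.1,0,0,0],
  [0,0,-0.15,0,0,0],
  [0,0,-0.2,0,0,0],
  [0,0,-0.23,0,0,0],
  [0,0,-0.23,0,0,0],
])

```text
clock: 11.15
tool_pos: [0.5196, -0.2216, 0.2599]
orientation: [-179.8, 0.3, -155.9]
force: [0.0, -0.1, -0.4]
opening: 0.0126
gripper_force: 30.0
```

```bash
python3 -c "
from h import *
print(row([.6054,.186,.27],-98.3),telemetry.get_obs()['opening'])"
```

```text
[-0.245, 0.3369, -0.01, -0.0054, 0.0028, -1.0049] 0.012578992138902461
```

Emit:
carry_out([
  [-0.02,0.025,-0.01,0,0,-0.08],
  [-0.05,0.07,-0.01,0,0,-0.22],
  [-0.085,0.117,-0.01,0,0,-0.36],
  [-0.12,0.165,-0.01,0,0,-0.5],
  [-0.155,0.213,-0.01,0,0,-0.64],
  [-0.19,0.261,-0.01,0,0,-0.78],
  [-0.22,0.302,-0.01,0,0,-0.91],
  [-0.24,0.33,-0.01,0,0,-1.0],
])

```text
clock: 12.15
tool_pos: [0.6023, 0.1802, 0.2652]
orientation: [179.9, -0.0, -98.3]
force: [0.4, -0.8, 0.1]
opening: 0.0122
gripper_force: 30.0
```

Emit:
carry_out([
  [0,0,0,0,0,0],
  [0,0,0,0,0,0],
  [0,0,0,0,0,0],
])

```text
clock: 12.52
tool_pos: [0.6024, 0.177, 0.2663]
orientation: [180.0, -0.0, -98.7]
force: [-1.3, -0.4, -0.5]
opening: 0.0123
gripper_force: 30.0
```

Run:
```python
from h import *
T=tool();print(T.round(4));print(row([.6054,.186,.16],-98.3),row([.6054,.186,.1055],-98.3))
np.save('T6.npy',T);im=viewer.snapshot('wrist');cv2.imwrite('pics/w6.png',im[:,:,::-1])
p=[.6054,.186,-.1442]
print(proj(*cam('wrist',T),loc(p,[[.055,-.15,.02],[-.055,-.15,.02],[-.04,-.077,.13],[.04,-.077,.13],[.04,-.147,.13],[-.04,-.147,.13],[.018,-.05,.11],[-.018,-.05,.11]])))
```

```text
[[-1.509e-01 -9.885e-01 -2.000e-04  6.024e-01]
 [-9.885e-01  1.509e-01 -1.000e-04  1.770e-01]
 [ 1.000e-04  2.000e-04 -1.000e+00  2.663e-01]
 [ 0.000e+00  0.000e+00  0.000e+00  1.000e+00]]
[-0.0094, -0.0016, 0.1063, 0.0002, -0.0001, -0.0067] [-0.0094, -0.0016, 0.1608, 0.0002, -0.0001, -0.0067]
[[223.68588826  33.36850442]
 [335.40841722  32.46646995]
 [332.04683501 114.43287272]
 [227.14430017 115.23478106]
 [222.14241002  13.17588344]
 [335.22720481  12.25086485]
 [258.45379444 147.22034829]
 [301.58220672 146.89794982]]
```

View pics/w6.png

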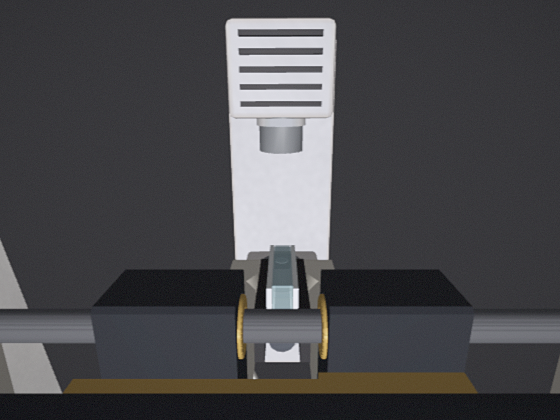

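The snout is centred at column 281.5 against a predicted 280, so the beam sits about 1.3 mm further towards -x. The cuvette hangs centred at about column 283, upright. Lowering it into the gap.

Emit:
carry_out([
  [-0.0094,-0.0005,0.02,0,0,-0.007],
  [-0.0094,-0.0005,0.05,0,0,-0.007],
  [-0.0094,-0.0005,0.08,0,0,-0.007],
  [-0.0094,-0.0005,0.11,0,0,-0.007],
  [-0.0094,-0.0005,0.14,0,0,-0.007],
  [-0.0094,-0.0005,0.155,0,0,-0.007],
  [-0.0094,-0.0005,0.16,0,0,-0.007],
  [-0.0094,-0.0005,0.16,0,0,-0.007],
])

```text
clock: 13.58
tool_pos: [0.605, 0.1872, 0.1069]
orientation: [-180.0, 0.0, -98.2]
force: [-0.0, 0.8, 0.8]
opening: 0.0119
gripper_force: 30.0
```

Emit:
carry_out([
  [0,0,0,0,0,0],
  [0,0,0,0,0,0],
  [0,0,0,0,0,0],
  [0,0,0,0,0,0],
])

```text
clock: 14.08
tool_pos: [0.6046, 0.1873, 0.1064]
orientation: [-180.0, 0.0, -98.2]
force: [0.5, -0.9, 0.1]
opening: 0.0127
gripper_force: 30.0
```

Run:
```python
from h import *
T=tool();print(T.round(4));print(row([.6042,.186,.106],-98.3))
p=[.6054,.186,-.1442]
im=viewer.snapshot('wrist')[:,:,::-1]
s=viewer.snapshot('scene')[130:260,280:400,::-1]; d=viewer.snapshot('side')[130:260,190:310,::-1]
cv2.imwrite('pics/w7.png',np.vstack([cv2.resize(np.hstack([s,d]),(480,260),interpolation=cv2.INTER_CUBIC),cv2.resize(im[0:400,120:440],(0,0),fx=1,fy=.8)[:320,:].repeat(1,0) if 0 else cv2.copyMakeBorder(im[60:390,120:450],0,0,0,150,cv2.BORDER_CONSTANT)]))
print(proj(*cam('wrist',T),loc(p,[[.04,-.077,.13],[-.04,-.077,.13],[0,-.05,.128]])),proj(*cam('wrist',T),T[:3,3]))
```

```text
[[-1.424e-01 -9.898e-01  2.000e-04  6.046e-01]
 [-9.898e-01  1.424e-01  2.000e-04  1.873e-01]
 [-2.000e-04 -2.000e-04 -1.000e+00  1.064e-01]
 [ 0.000e+00  0.000e+00  0.000e+00  1.000e+00]]
[0.0013, 0.0002, 0.0004, -0.0002, 0.0002, 0.0019]
[[165.57484947 105.62442951]
 [395.39050503 105.91501422]
 [280.50294708 180.5543337 ]] [282.69976563 277.41905466]
```

View pics/w7.png

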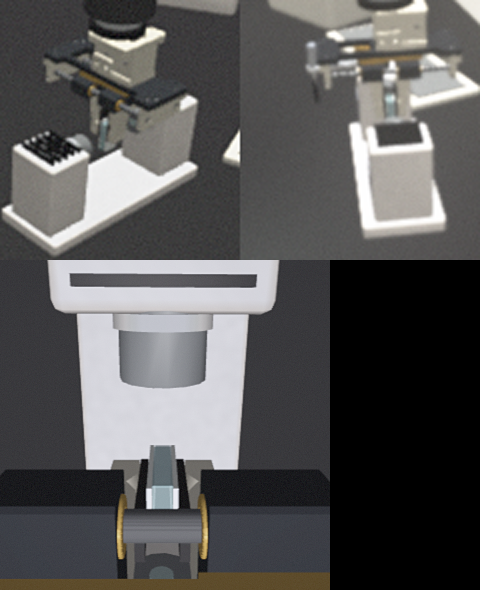

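The snout is centred at column 283 and the cuvette at 282, so they line up. The side view shows the shutter arm still out. The cuvette is upright and steady, so I'm handing in.

```bash
python3 -c "
from plant import workorder
print(workorder.close_job())"
```

```text
the job is handed in; nothing more can be done
None
```

I handed the job in with the shutter arm swung out to about its stop and the long cuvette held upright on the beam midway between lamp and detector, gripped by its frosted faces; the hand-in returned no verdict.

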